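# Start the lens curing box

### The job

Start the lens curing box: first shut its lid fully, then wind the blue key of its clockwork timer clockwise, letting go and gripping afresh as often as needed, until the black pointer points at the red mark on the rim of the dial. Leave the lid shut and the other things on the counter undisturbed.

Things in the scene. Friction and masses are not known exactly. Their poses are not given: they have to be found in the camera images.
- curing_box: White lens curing box, fixed, 110 mm high. Origin: on the counter under the centre of its open chamber (170 mm along its x, 180 along y). x points from its front (robot side) to its back, y to its left, z up. At the chamber's right (-y) adjoins a flat timer deck, 170 x 140 mm, top at 110 mm, with a round white dial (108 mm across, 4 mm thick) centred at x 0, y -165 mm.
- lid (a joint): Angle of the lid (amber window in a white frame, 170 along x, 180 along y, 8 mm thick), hinged along the back (+x) top edge of the chamber: 0 = fully shut (top face 118.5 mm above the counter), grows as the front edge rises; starts partly open. Stiff hinge: stays where it is left, 1 to 2 N at the tab move it.
- lid_hinge (a point): Middle of the lid's hinge line, at the underside of the lid, 110.5 mm above the counter; the hinge line runs along the box's y.
- lid_tab (a point): Centre of the top face of the grey tab (24 mm long, 70 mm wide, 8 mm thick) at the middle of the lid's front edge, 180 mm from the hinge line; moves with the lid.
- timer (a joint): Angle the timer key has been wound, rad: 0 = unwound, grows clockwise seen from above, stop at 5.2. A spring resists the more it is wound (about 0.08 to 0.13 N m in all), a ratchet-like brake holds it where it is let go. At 0 the pointer points to the box's front (-x).
- key_grip (a point): Centre of the upright blue butterfly wing of the key, on the vertical turning axis, 150 mm above the counter. The wing is 46 mm long, 10 thick, 27 high and lies along the pointer's direction; below it a thin stem and a black skirt 44 mm across, its top 122 mm above the counter. The point's x axis points away from the pointer (pointer on its -x side), z up.
- pointer_tip (a point): Tip of the black pointer on the key's skirt, 40 mm from the turning axis, 117 mm above the counter; turns with the key.
- mark (a point): Inner end of the red mark (a tab 12 mm wide along the rim, 13 mm radially) on the dial's rim, 40 mm from the turning axis, 117 mm above the counter; it stays put. The pointer tip meets this point when the timer is set right.
- spectacles: Bystander: folded spectacles, 124 x 44 x 11 mm, lying flat in front of the box; origin under the centre.
- screwdriver: Bystander: small yellow-handled screwdriver, 130 mm long, 26 mm thick, lying in front of the timer deck; origin under the centre.
- spray_bottle: Bystander: blue bottle, 48 mm across, 120 mm high, upright left of the box; origin under the centre.
- lens_tray: Bystander: empty green tray, 120 x 90 x 30 mm, right of the box; origin under the centre.

How it is judged:
By the outcome, as a careful person would: the job done as asked, in the order asked, and still so for the second after the job is handed in, with the robot touching nothing.
It also fails if it takes over 72 s, if anything falls off the work surface, if the arm or the gripper's body presses on something with over 40 N, if the wrist force passes 120 N, or if a joint passes its speed limit or range.

### The arm

A 6-joint arm with a two-finger parallel gripper is mounted at the origin on the work surface. World frame = base frame: x ahead of the robot, y to its left, z up, the work surface at z = 0. Lengths are in mm, angles in rad, forces in N, time in s.
With the tool pointing down it reaches from about 425 to 1125 mm from the base axis. Payload 14.9 kg.
Tool frame: the origin (TCP) lies at the very end of the fingers, on their centre line; the grasp point (between the pads) lies 19 mm behind it; z points along the fingers, y is the direction in which the jaws open and shut (so a half turn about z gives the same grasp; the last joint's range is limited). The gripper opens to 91 mm and grips with 3 to 60 N. Pads are 32 mm wide; open, the fingers measure 118 mm over their backs; the gripper's body (76 mm by 178 mm) begins 60 mm behind the grasp point.
Start: joints at [-1.354, 0.379, 1.734, -0, 1.028, -0.033], TCP at [173.042, -678.288, 213.932] pointing down, gripper open.
Joint ranges: [-2.77, 2.77], [-0.74, 2.19], [0, 2.66], [-1.06, 4.2], [0.31, 2.87], [-3.08, 3.08]. Speed limits (rad/s): [1.89, 1.89, 2.39, 3.14, 3.14, 3.14].

### API

Orientations are given as [roll, pitch, yaw] about the fixed x, y, z axes, in that order (R = Rz(yaw) Ry(pitch) Rx(roll)).
In Python, from rig import sensors, viewer, env gives the robot as it stands.
- The arm moves only by the tool step_arm, never from a script. Its argument "motion" is one flat list of numbers, 7 for each row, row after row: the shift along the tool's x, y, z in mm, then the turn, a rotation vector about the tool's x, y, z in degrees, then the finger opening in mm, from 0 to 91.2. A call has 1 to 20 rows; each row shifts and turns the commanded pose from where the row before left it, along the tool's axes as they then stand; what a row does not reach is not made up. A row lasts 1/10 s, in which the tool goes at most 50 mm and 8.59 degrees, less where a joint would pass 70% of its speed; a pose out of reach is approached as far as the arm can. A call is refused whole if a number of a shift passes 50 or a number of a turn 8.59, either way. A call with a gripper value outside its range is refused whole. The fingers move at their own pace and stop on an object; "force" is the grip in N (left out, the last holds). Time passes only in rows, so rows that do not move let the fingers close. It gives the time, the measured TCP pose, the force and the opening at its end, in the units of the state.
- sensors.state(): the state, without advancing time (a new reading comes with each control period).
- viewer.grab_frame(name): name is "scene" or "side" or "wrist"; returns the picture (400x640x3 uint8, red, green, blue); there is no depth.
- viewer.camera_model(name): a dict with "intrinsics" (3x3 intrinsics, pixels), "eye" and "orientation" of the camera in the world. Camera axes: x right, y down, z forward; pixel columns grow to the right and rows downward; lengths in mm; the calibration is good to about 2 mm. A picture is of the moment at which its call begins: read the wrist's pose just before it. camera_model takes no time and is no camera call; for the wrist camera it gives the pose at the moment of the call.
- env.job_done(): hands the job in, once; it reports no verdict.
The state is a dict: "time_s": time; "joints": joint angles; "joint_velocities": joint speeds; "tau": joint torques, N m; "eef_pos": TCP position; "tcp_rot": TCP orientation; "contact_force": force on the tool from outside, world axes, zero at the start; "wrist_torque": the same for the moment, N m; "opening": opening from 0.0 (shut) to 1.0 (fully open).
Only numpy, scipy, OpenCV 4.12 (cv2) and the standard library are available. Lean on these libraries where they do the work, as an engineer would, in place of code of your own. Each camera call takes 0.05 s, during which the arm holds its last target.

## Working session

There is one attempt and no reset: what is moved stays moved. The work goes in short steps, Python scripts to look and compute and a tool call to move; the robot and the scene stay as the last step left them, time stands still between calls to the robot, and variables do not carry over. Pictures are saved under pics/ and viewed, and the job is handed in when it is done.

Besides the shell and the picture viewer there is one more tool, called after "Request:" in YAML: its name, and indented under it one key for each argument. step_arm: Moves the arm, as the interface text tells. Its arguments: {"type":"object","properties":{"motion":{"type":"array"},"force":{"type":"number"}},"required":["motion"]}

```bash
ls; mkdir -p pics; python3 - <<'E'
from rig import sensors, viewer, env
import cv2
print(sensors.state())
for n in ["scene","side","wrist"]:
    m=viewer.camera_model(n); print(n,m)
    f=viewer.grab_frame(n); cv2.imwrite(f"pics/{n}0.png",f[:,:,::-1])
E
```

```text
pics
{'time_s': 0.0, 'joints': array([-1.35430496e+00,  3.79417727e-01,  1.73480355e+00, -2.57465359e-05,
        1.02850234e+00, -3.33173433e-02]), 'joint_velocities': array([ 0.00056506,  0.00039893, -0.00039759,  0.0001237 ,  0.00097299,
        0.00053096]), 'tau': array([ 9.57996199e-04, -7.63727689e+01, -4.34372663e+01,  6.50466350e-02,
        4.23980481e-02, -3.87231307e-05]), 'eef_pos': array([ 172.94106296, -677.87331451,  213.27057362]), 'tcp_rot': array([-3.14046158e+00, -1.56484906e-05,  2.49822001e-01]), 'contact_force': array([ 0.06482007,  1.0538539 , -0.02753605]), 'wrist_torque': array([ 0.01498637, -0.01496366, -0.0325451 ]), 'opening': 0.9976367374098133}
scene {'intrinsics': array([[441.99865533,   0.        , 321.03711902],
       [  0.        , 441.99865533, 194.31749313],
       [  0.        ,   0.        ,   1.        ]]), 'eye': array([1154.71131007, -385.3124665 ,  727.63071517]), 'orientation': array([-2.27586696,  0.0103929 ,  0.98369832])}
side {'intrinsics': array([[431.95272504,   0.        , 319.35361748],
       [  0.        , 431.95272504, 199.28797982],
       [  0.        ,   0.        ,   1.        ]]), 'eye': array([478.75040305, 591.37250623, 846.54805818]), 'orientation': array([-2.4724156 , -0.00875201, -3.00412544])}
wrist {'intrinsics': array([[336.07299985,   0.        , 316.58318301],
       [  0.        , 336.07299985, 195.81625128],
       [  0.        ,   0.        ,   1.        ]]), 'eye': array([ 245.10807951, -658.87220794,  384.28814469]), 'orientation': array([ 2.87324337e+00,  2.63015195e-04, -1.32243037e+00])}
```

View pics/scene0.png

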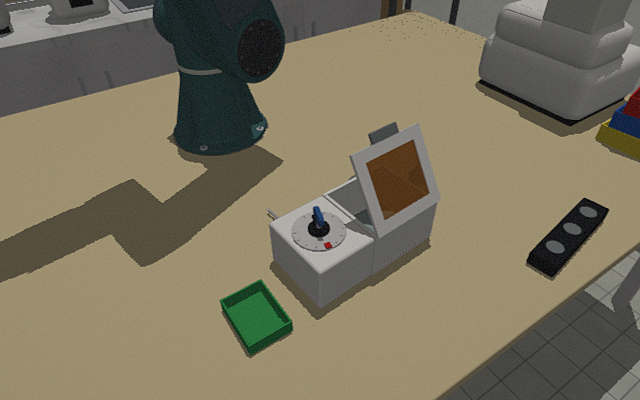

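View pics/side0.png

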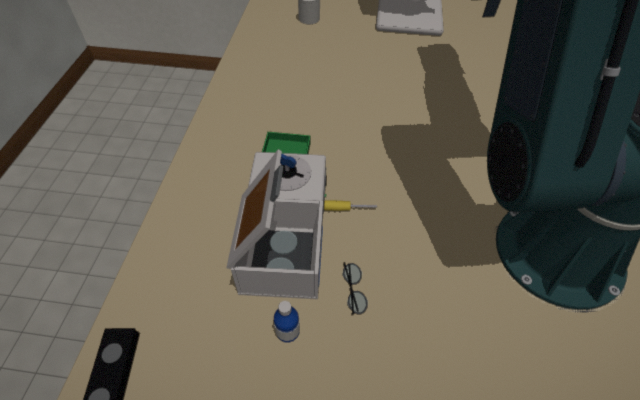

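View pics/wrist0.png

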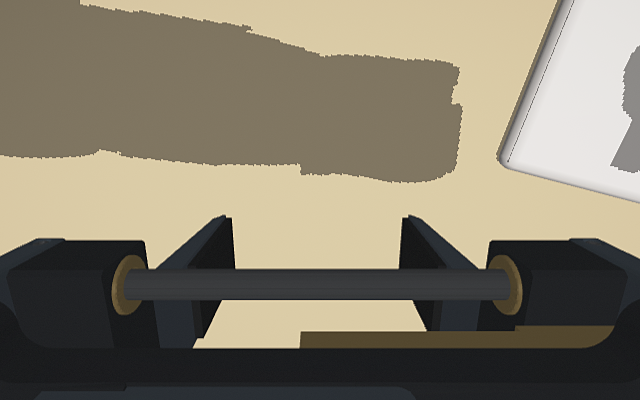

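The scene view shows the box at about (340,230), the dial at (319,230), and the red mark at (327,245). The lid is open about 60°. The side view shows the lid tab at about (277,180), the spectacles at (355,288) and the bottle at (286,320).

```bash
python3 - <<'E'
import cv2
a=cv2.imread('pics/scene0.png')[110:310,250:450]; cv2.imwrite('pics/scene0c.png',cv2.resize(a,(800,600)[0:1]+(800,),interpolation=cv2.INTER_CUBIC)[:, :][0:800:1]) if 0 else None
cv2.imwrite('pics/s1.png',cv2.resize(a[70:170,10:140],None,fx=6,fy=6,interpolation=cv2.INTER_CUBIC))  # x 260..390,y 180..280
b=cv2.imread('pics/side0.png'); cv2.imwrite('pics/d1.png',cv2.resize(b[145:305,225:385],None,fx=3.75,fy=3.75,interpolation=cv2.INTER_CUBIC))
cv2.imwrite('pics/d2.png',cv2.resize(b[145:245,240:340],None,fx=6,fy=6,interpolation=cv2.INTER_CUBIC))
cv2.imwrite('pics/s2.png',cv2.resize(cv2.imread('pics/scene0.png')[115:245,320:450],None,fx=4.6,fy=4.6,interpolation=cv2.INTER_CUBIC))
E
```

```text
(no output)
```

View pics/s1.png

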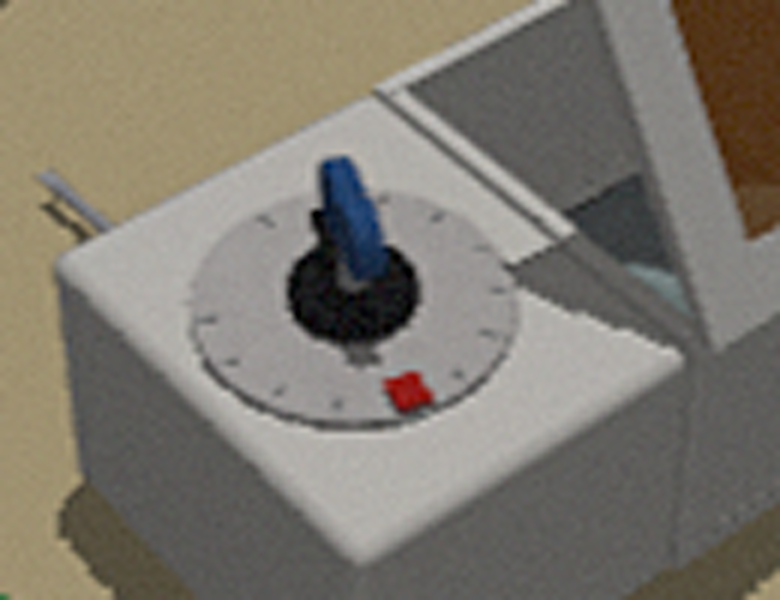

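View pics/d2.png

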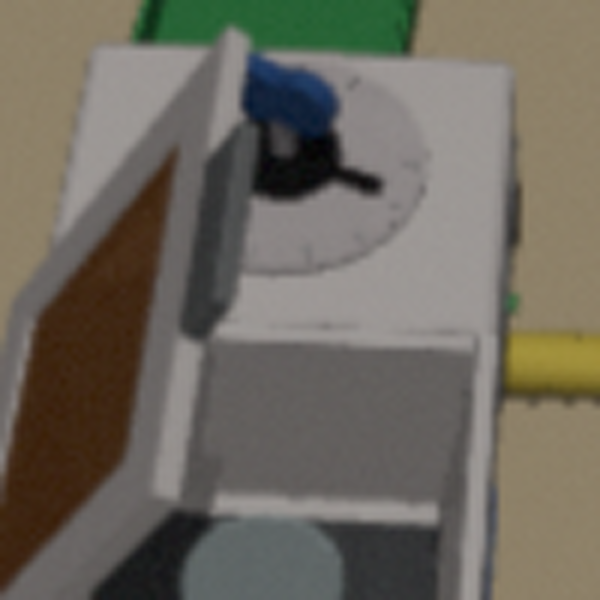

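View pics/d1.png

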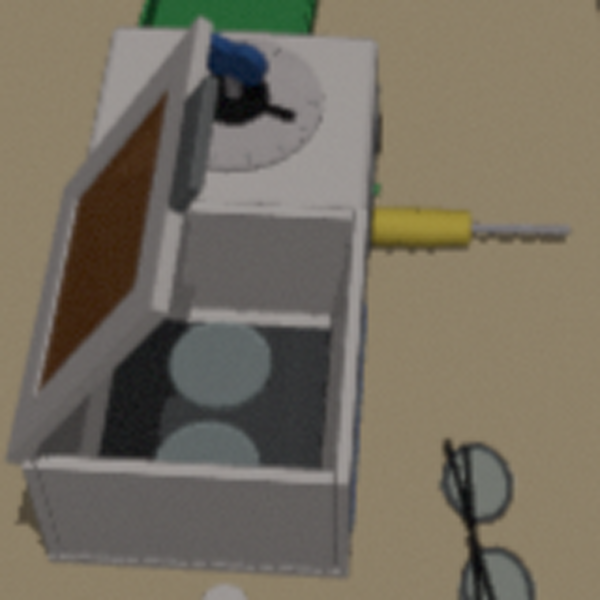

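View pics/s2.png

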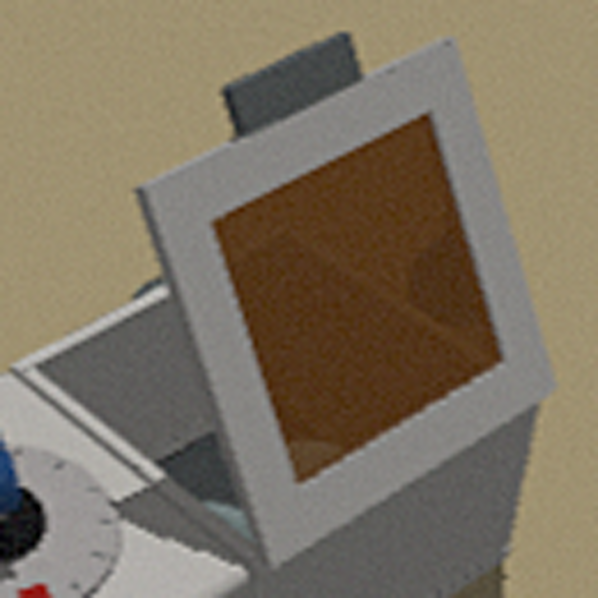

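```bash
cat > h.py <<'E'
import numpy as np
from scipy.spatial.transform import Rotation as R
from scipy.optimize import least_squares
def proj(m,P):
    P=np.atleast_2d(P); Rc=R.from_euler('xyz',m['orientation']).as_matrix()
    c=(P-m['eye'])@Rc; q=c@m['intrinsics'].T; return q[:,:2]/q[:,2:]
def ray(m,uv,z):
    Rc=R.from_euler('xyz',m['orientation']).as_matrix()
    d=Rc@np.linalg.solve(m['intrinsics'],[uv[0],uv[1],1]); t=(z-m['eye'][2])/d[2]; return m['eye']+t*d
def box2w(b,P):
    c,s=np.cos(b[2]),np.sin(b[2]); P=np.atleast_2d(P)
    return np.c_[b[0]+c*P[:,0]-s*P[:,1], b[1]+s*P[:,0]+c*P[:,1], P[:,2]]
def crop(uv,x0,y0,f): return [(uv[0]+.5)/f-.5+x0,(uv[1]+.5)/f-.5+y0]
E
python3 - <<'E'
from h import *
from rig import viewer
S=viewer.camera_model('scene');D=viewer.camera_model('side')
s1=lambda u,v:crop((u,v),260,180,6); s2=lambda u,v:crop((u,v),320,115,4.6)
d1=lambda u,v:crop((u,v),225,145,3.75); d2=lambda u,v:crop((u,v),240,145,6)
obs=[(S,s1(355,303),(0,-165,114)),(S,s1(360,560),(85,-230,110)),(S,s1(62,262),(-85,-230,110)),
(D,d2(92,46),(85,-230,110)),(D,d2(513,66),(-85,-230,110)),(D,d1(348,472),(-85,90,110)),(D,d1(350,575),(-85,90,0)),(D,d1(50,558),(85,90,0))]
def lidp(a,s,y,t): # s distance from hinge towards front, t above underside
    return (85-s*np.cos(a)+t*np.sin(a)*1, y, 110.5+s*np.sin(a)+t*np.cos(a))
lid=[(S,s2(138,190),(170,-90,8)),(S,s2(452,38),(170,90,8)),(S,s2(272,568),(0,-90,8)),(S,s2(555,388),(0,90,8)),
(S,s2(225,92),(192,-35,8)),(S,s2(350,33),(192,35,8))]
def res(p):
    r=[]
    for m,uv,P in obs: r+=list(proj(m,box2w(p,P))[0]-uv)
    for m,uv,P in lid: r+=list(proj(m,box2w(p,lidp(p[3],*P)))[0]-uv)
    return np.array(r)
# rough init
c=ray(S,obs[0][1],114); print('dial',c)
f=least_squares(res,[c[0],c[1]+165,0,1.0],loss='soft_l1',f_scale=2)
print(f.x); print(res(f.x).reshape(-1,2).round(1))
b=f.x
K=box2w(b,(0,-165,114))[0]; print('axis',K)
# pointer and mark
tip=ray(D,d2(380,185),117); mk=ray(S,s1(404,375),114.5)
mk2=ray(S,s1(409,390),115)
for n,q in (('tip',tip),('markinner',mk),('markcentre',mk2)):
    d=q-K; loc=np.array([np.cos(b[2])*d[0]+np.sin(b[2])*d[1],-np.sin(b[2])*d[0]+np.cos(b[2])*d[1]])
    # clockwise angle from -x (front); ccw angle th=atan2; front=pi
    print(n,q,loc,np.hypot(*loc),(np.pi-np.arctan2(loc[1],loc[0]))%(2*np.pi))
print('tab',box2w(b,lidp(b[3],180,0,8)),'hinge',box2w(b,(85,0,110.5)))
E
```

```text
dial [638.1779084 -54.6665093 114.       ]
[6.23026276e+02 1.09760209e+02 8.57475411e-02 1.01502566e+00]
[[-0.3 -0.3]
 [-0.1  1.1]
 [-3.  -0.8]
 [-1.1 -2.1]
 [-0.1 -2.4]
 [ 0.3  2.5]
 [-0.5  0.3]
 [-0.4  0.7]
 [ 0.8 -0.5]
 [-0.4 -0.4]
 [ 0.3  0.3]
 [ 0.4  0.3]
 [ 0.2 -1. ]
 [-0.7 -0.6]]
axis [637.15728885 -54.63356938 114.        ]
tip [597.50145136 -43.62762229 117.        ] [-38.56756239  14.3617356 ] 41.1547848764219 0.35647049443983736
markinner [674.12786429 -59.79372622 114.5       ] [36.39281429 -8.30745062] 37.32895213411385 3.3660189836266188
markcentre [680.74174557 -62.38981858 115.        ] [ 42.76005987 -11.4604341 ] 44.26922486244827 3.4034555485166176
tab [[619.86621831 109.48857608 267.62972155]] hinge [[707.71398033 117.03982194 110.5       ]]
```

```bash
cat >> h.py <<'E'
BOX=np.array([623.03,109.76,0.08575]); 
def delta(target,yaw,pos=None,cur=None):
    """total tool-axis shift (at present yaw cur) to target; turn about tool z deg"""
    from rig import sensors
    s=sensors.state()
    if pos is None: pos=s['eef_pos']; 
    if cur is None: cur=s['tcp_rot'][2]
    d=np.array(target)-pos; c,si=np.cos(cur),np.sin(cur)
    dy=(yaw-cur)
    return np.array([c*d[0]+si*d[1], si*d[0]-c*d[1], -d[2]]).round(1), round(-np.degrees(dy),2)
E
python3 - <<'E'
from h import *
print(delta(box2w(BOX,(60,0,340))[0],BOX[2]), box2w(BOX,(60,0,340)))
print(delta(box2w(BOX,(60,0,340))[0],BOX[2],cur=BOX[2]))
E
```

```text
(array([ 690. , -642.2, -126.6]), np.float64(9.4)) [[682.80954326 114.89869707 340.        ]]
(array([ 575.9, -746.3, -126.6]), np.float64(-0.0))
```

Request:
step_arm:
  motion: [0,0,-40,0,0,4.7,0,0,0,-40,0,0,4.7,0,28.8,-37.3,-2.3,0,0,0,0,28.8,-37.3,-2.3,0,0,0,0,28.8,-37.3,-2.3,0,0,0,0,28.8,-37.3,-2.3,0,0,0,0,28.8,-37.3,-2.3,0,0,0,0,28.8,-37.3,-2.3,0,0,0,0,28.8,-37.3,-2.3,0,0,0,0,28.8,-37.3,-2.3,0,0,0,0,28.8,-37.3,-2.3,0,0,0,0,28.8,-37.3,-2.3,0,0,0,0,28.8,-37.3,-2.3,0,0,0,0,28.8,-37.3,-2.3,0,0,0,0,28.8,-37.3,-2.3,0,0,0,0,28.8,-37.3,-2.3,0,0,0,0,28.8,-37.3,-2.3,0,0,0,0,28.8,-37.3,-2.3,0,0,0,0,28.8,-37.3,-2.3,0,0,0,0,28.8,-37.3,-2.3,0,0,0,0]
  force: 20

```text
time_s: 2.15
eef_pos: [632.7, 37.0, 335.3]
tcp_rot: [3.142, 0.0, 0.086]
contact_force: [-0.1, -1.5, 0.6]
opening: 0.004
```

```bash
python3 - <<'E'
from h import *
from rig import sensors,viewer
import cv2
s=sensors.state(); print(s['time_s'],s['eef_pos'],s['tcp_rot'],s['contact_force'],s['opening'])
print(delta(box2w(BOX,(60,0,340))[0],BOX[2]))
cv2.imwrite('pics/w1.png',viewer.grab_frame('wrist')[:,:,::-1])
E
```

```text
2.15 [632.69891277  36.99251544 335.29375844] [3.14154302e+00 1.53913391e-04 8.59667226e-02] [-0.09515267 -1.46427615  0.64594079] 0.004234975587542812
(array([ 56.6, -73.3,  -4.7]), np.float64(0.01))
```

View pics/w1.png

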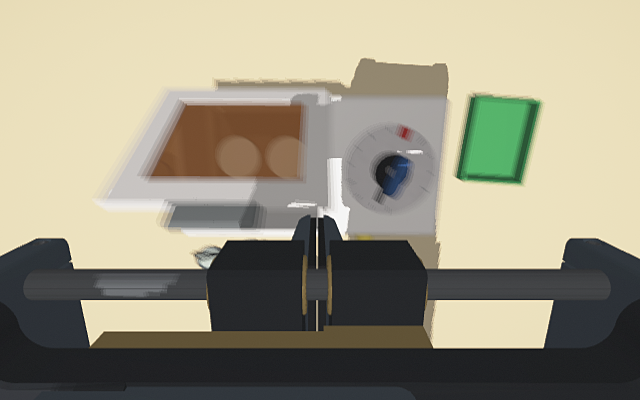

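The view shows the tab at (215,215), the dial at (392,165), the red mark at (404,132) and the pointer at (378,197), which agrees with the fit. I'll plan the lid arc.

```bash
python3 - <<'E'
import numpy as np
prev=np.array([35,271.]) # boxx,z of TCP
for a in np.radians([58.2,50,42,34,26,19,12,6,2,0,-0.6]):
    s=184;t=8
    c=np.array([85-s*np.cos(a)+t*np.sin(a)+16,110.5+s*np.sin(a)+t*np.cos(a)])
    print(np.degrees(a).round(1),c.round(1),(c-prev).round(1)*[1,-1]); prev=c
E
```

```text
58.2 [ 10.8 271.1] [-24.2  -0.1]
50.0 [-11.1 256.6] [-22.   14.5]
42.0 [-30.4 239.6] [-19.2  17. ]
34.0 [-47.1 220. ] [-16.7  19.5]
26.0 [-60.9 198.4] [-13.8  21.7]
19.0 [-70.4 178. ] [-9.5 20.4]
12.0 [-77.3 156.6] [-6.9 21.4]
6.0 [-81.2 137.7] [-3.8 18.9]
2.0 [-82.6 124.9] [-1.5 12.8]
0.0 [-83.  118.5] [-0.4  6.4]
-0.6 [-83.1 116.6] [-0.1  1.9]
```

Request:
step_arm:
  motion: [28.3,-36.6,-2.4,0,0,0,0,28.3,-36.6,-2.4,0,0,0,0,-8,0,23,0,0,0,0,-8,0,23,0,0,0,0,-9,0,23,0,0,0,0,0,0,0,0,0,0,0,0,0,0,0,0,0,0]

```text
time_s: 2.9
eef_pos: [657.5, 110.6, 271.6]
tcp_rot: [-3.142, 0.0, 0.086]
contact_force: [0.3, 0.1, 1.4]
opening: 0.008
```

```bash
python3 - <<'E'
from rig import sensors,viewer
import cv2
cv2.imwrite('pics/d3.png',cv2.resize(viewer.grab_frame('side')[100:320,180:420,::-1],None,fx=2.5,fy=2.5))
cv2.imwrite('pics/s3.png',cv2.resize(viewer.grab_frame('scene')[50:270,250:490,::-1],None,fx=2.5,fy=2.5))
E
```

```text
(no output)
```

View pics/d3.png

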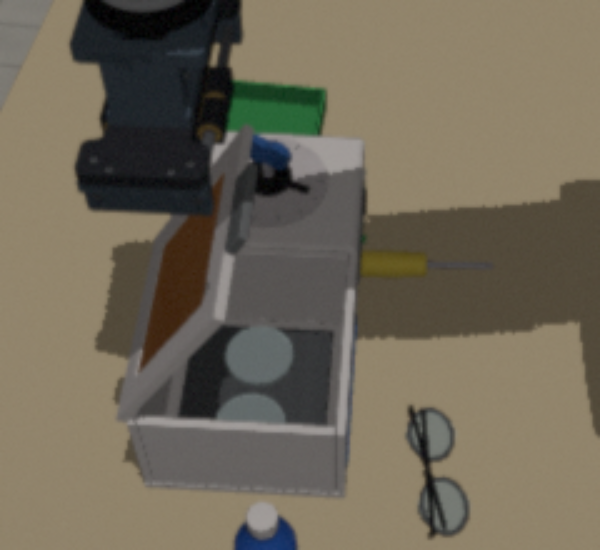

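View pics/s3.png

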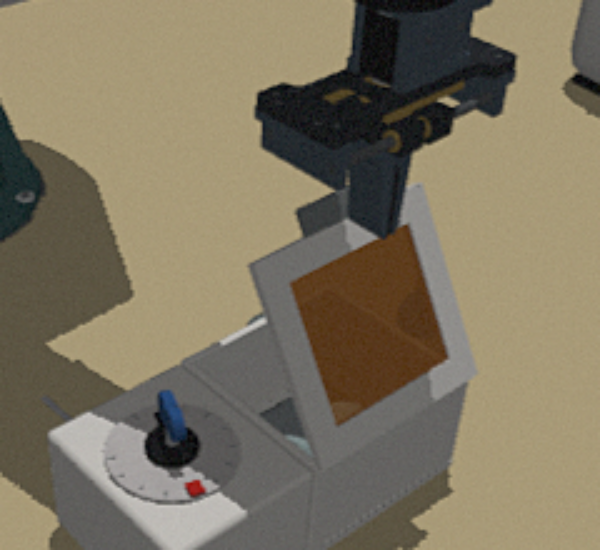

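Request:
step_arm:
  motion: [-12,0,0,0,0,0,0,-12,0,0,0,0,0,0,-11,0,7.3,0,0,0,0,-11,0,7.3,0,0,0,0,-9.6,0,8.5,0,0,0,0,-9.6,0,8.5,0,0,0,0,-8.4,0,9.8,0,0,0,0,-8.4,0,9.8,0,0,0,0,-6.9,0,10.9,0,0,0,0,-6.9,0,10.9,0,0,0,0,-4.8,0,10.2,0,0,0,0,-4.8,0,10.2,0,0,0,0,-3.5,0,10.7,0,0,0,0,-3.5,0,10.7,0,0,0,0,-1.9,0,9.5,0,0,0,0,-1.9,0,9.5,0,0,0,0,0,0,0,0,0,0,0]

```text
time_s: 4.7
eef_pos: [540.6, 100.6, 135.9]
tcp_rot: [3.141, 0.002, 0.086]
contact_force: [0.2, -0.4, 0.4]
opening: 0.005
```

```bash
python3 - <<'E'
from rig import sensors,viewer
import cv2
s=sensors.state(); print(s['eef_pos'],s['contact_force'])
cv2.imwrite('pics/d4.png',cv2.resize(viewer.grab_frame('side')[100:320,180:420,::-1],None,fx=2.5,fy=2.5))
E
```

```text
[540.6169355  100.58988413 135.91941183] [ 0.15951994 -0.41557729  0.35536874]
```

View pics/d4.png

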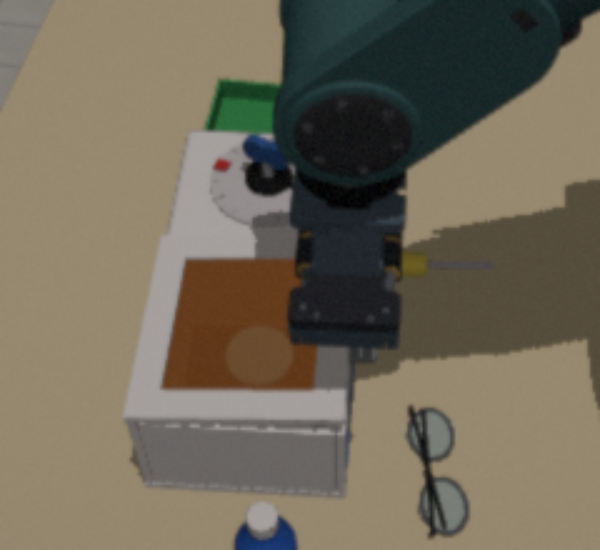

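The lid is down to about 5°. I'll press it home gently.

Request:
step_arm:
  motion: [-0.6,0,6,0,0,0,0,-0.6,0,5,0,0,0,0,-0.2,0,4,0,0,0,0,0,0,2,0,0,0,0,0,0,1,0,0,0,0,0,0,0,0,0,0,0]

```text
time_s: 5.35
eef_pos: [540.0, 100.6, 119.2]
tcp_rot: [-3.142, 0.0, 0.086]
contact_force: [-0.3, -0.1, -0.8]
opening: 0.01
```

Request:
step_arm:
  motion: [0,0,1,0,0,0,0,0,0,1,0,0,0,0,0,0,1,0,0,0,0,0,0,0,0,0,0,0]

```text
time_s: 5.75
eef_pos: [540.4, 100.6, 118.4]
tcp_rot: [3.142, 0.0, 0.086]
contact_force: [-15.9, -3.1, 37.1]
opening: 0.006
```

The lid is shut: contact is at 118.4 mm with the force rising. I'll retreat upward and go over to view the dial.

```bash
python3 - <<'E'
from h import *
from rig import sensors
s=sensors.state(); print(s['joints'])
print(delta(box2w(BOX,(-50,-165,260))[0],BOX[2],cur=BOX[2]))
E
```

```text
[ 1.41740376e-01  2.85595433e-01  2.07860304e+00 -8.32153504e-05
  7.77804479e-01  1.62677670e+00]
(array([  33.2,  163. , -141.6]), np.float64(-0.0))
```

Request:
step_arm:
  motion: [0,0,-10,0,0,0,0,0,0,-20,0,0,0,0,0,0,-40,0,0,0,0,0,0,-40,0,0,0,70,8,40,-16,0,0,0,70,8,40,-16,0,0,0,70,8,40,0,0,0,0,70,8,43,0,0,0,0,70,0,0,0,0,0,0,70,0,0,0,0,0,0,70,0,0,0,0,0,0,70]

```text
time_s: 6.85
eef_pos: [585.6, -58.4, 258.2]
tcp_rot: [-3.141, 0.0, 0.086]
contact_force: [-0.1, -0.0, -0.1]
opening: 0.674
```

```bash
python3 - <<'E'
from h import *
from rig import sensors,viewer
import cv2
s=sensors.state(); print(s['eef_pos'],s['tcp_rot'],s['joints'],s['opening'])
m=viewer.camera_model('wrist'); f=viewer.grab_frame('wrist')[:,:,::-1]; cv2.imwrite('pics/w5.png',f)
import pickle; pickle.dump(m,open('w5.pkl','wb'))
cv2.imwrite('pics/d5.png',cv2.resize(viewer.grab_frame('side')[100:320,180:420,::-1],None,fx=2.5,fy=2.5))
print(proj(m,box2w(BOX,(0,-165,114))))
E
```

```text
[585.64118122 -58.3956548  258.22016446] [-3.14136945e+00  2.89560682e-04  8.60728704e-02] [-1.39053211e-01  1.53637042e-01  1.93604028e+00  1.76084309e-04
  1.05224742e+00  1.34558298e+00] 0.673856173539268
[[317.9647902  129.05446171]]
```

View pics/w5.png

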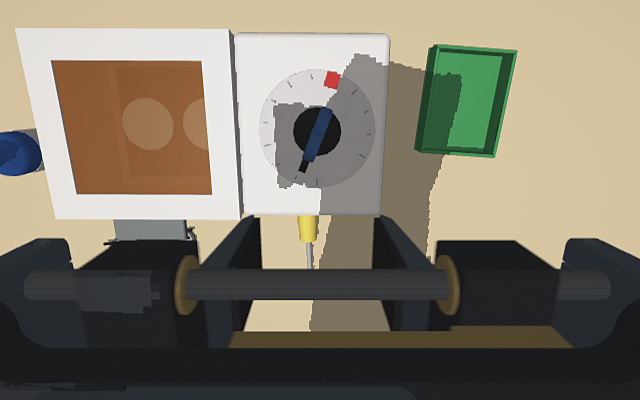

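View pics/d5.png

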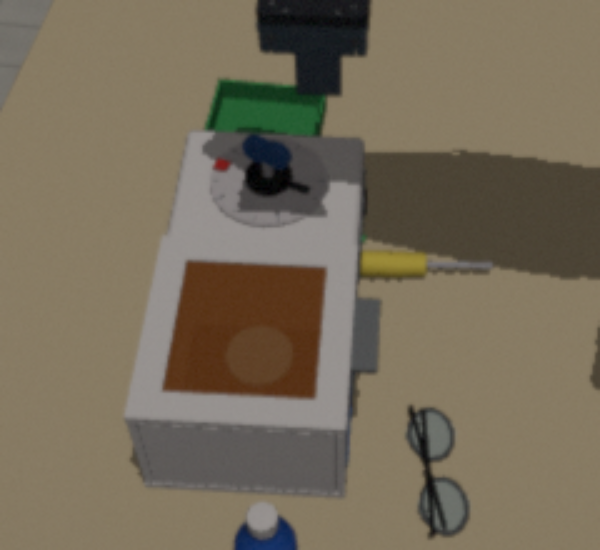

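The lid is shut flush. The wrist view shows the dial centre at about (317,129), the mark at (332,79) and the pointer at (304,168). I'll enlarge it.

```bash
python3 - <<'E'
import cv2
f=cv2.imread('pics/w5.png')[60:200,250:390]; cv2.imwrite('pics/w5c.png',cv2.resize(f,None,fx=4.25,fy=4.25,interpolation=cv2.INTER_CUBIC))
E
```

```text
(no output)
```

View pics/w5c.png

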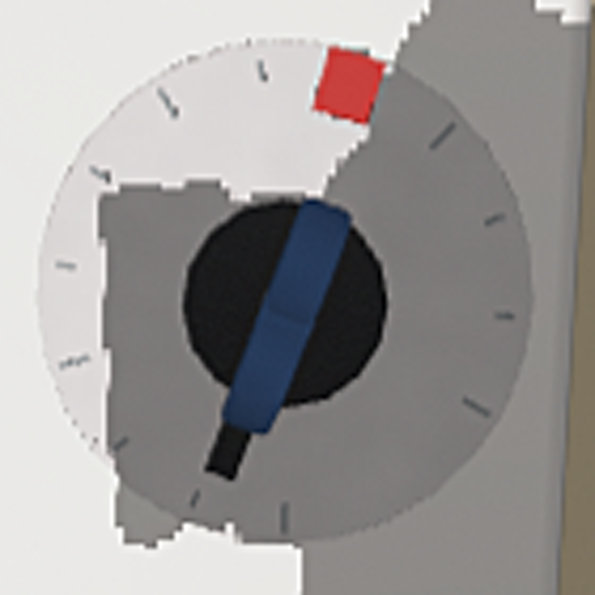

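```bash
cat > meas.py <<'E'
from h import *
def meas(m,crp,dial4,skirt4,tip,mi,mo,B=BOX):
    A=[]
    L,Rr,T,Bo=dial4
    pts=[ray(m,crp(*q),114) for q in dial4]; c1=np.array([(pts[0][i]+pts[1][i]+pts[2][i]+pts[3][i])/4 for i in range(3)])
    print('dial c',c1.round(1),'diam',np.linalg.norm(pts[0]-pts[1]).round(1),np.linalg.norm(pts[2]-pts[3]).round(1))
    if skirt4:
        p=[ray(m,crp(*q),122) for q in skirt4]; c2=sum(p)/4; print('skirt c',c2.round(1),np.linalg.norm(p[0]-p[1]).round(1),np.linalg.norm(p[2]-p[3]).round(1))
    for c in (c1,):
        for n,q,z in (('tip',tip,117),('mark in',mi,117),('mark out',mo,117)):
            if q is None: continue
            d=ray(m,crp(*q),z)-c; th=np.arctan2(d[1],d[0])
            print(n,'r',np.hypot(d[0],d[1]).round(1),'world th',th.round(3),'wind',((np.pi+B[2]-th)%(2*np.pi)).round(3))
    return c1
E
python3 - <<'E'
from meas import *
import pickle
m=pickle.load(open('w5.pkl','rb'))
cr=lambda u,v:crop((u,v),250,60,4.25)
meas(m,cr,[(38,295),(533,285),(280,38),(292,543)],[(184,303),(387,303),(285,199),(285,408)],(221,472),(342,117),(357,53))
# wing direction: line points at z163
a=ray(m,cr(325,207),163);b=ray(m,cr(247,424),163);d=a-b;print('wing ends',a,b,(a+b)/2,np.hypot(d[0],d[1]),np.arctan2(d[1],d[0]))
E
```

```text
dial c [636.9 -53.6 114. ] diam 107.3 107.8
skirt c [635.7 -53.6 122. ] 43.0 43.6
tip r 40.8 world th 2.866 wind 0.361
mark in r 38.7 world th -0.222 wind 3.45
mark out r 51.5 world th -0.203 wind 3.431
wing ends [656.78123133 -58.98242697 163.        ] [616.30043754 -48.02375203 163.        ] [636.54083443 -53.5030895  163.        ] 41.93789721231538 -0.2643762186775384
```

The axis is at (636.5, -53.7). The pointer is at 0.361 and the mark at about 3.44, so about 3.08 rad is needed. With the jaw half-turned, one grip covers it (q6 from -1.38 to 1.70).

Request:
step_arm:
  motion: [25.5,-0.2,14,0,0,0,70,25.6,-0.1,14,0,0,0,70,0,0,0,0,0,-8.5,70,0,0,0,0,0,-8.5,70,0,0,0,0,0,-8.5,70,0,0,0,0,0,-8.5,70,0,0,0,0,0,-8.5,70,0,0,0,0,0,-8.5,70,0,0,0,0,0,-8.5,70,0,0,0,0,0,-8.5,70,0,0,0,0,0,-8.5,70,0,0,0,0,0,-8.5,70,0,0,0,0,0,-8.5,70,0,0,0,0,0,-8.5,70,0,0,0,0,0,-8.5,70,0,0,0,0,0,-8.5,70,0,0,0,0,0,-8.5,70,0,0,0,0,0,-8.5,70,0,0,0,0,0,-8.5,70,0,0,0,0,0,-8.5,70]

```text
time_s: 8.95
eef_pos: [636.7, -53.3, 230.4]
tcp_rot: [3.142, -0.0, 2.764]
contact_force: [-0.1, -0.5, -1.0]
opening: 0.767
```

Request:
step_arm:
  motion: [0,0,0,0,0,-6.5,60,0,0,0,0,0,0,60,0,0,0,0,0,0,60,0,0,0,0,0,0,60]

```text
time_s: 9.35
eef_pos: [636.8, -54.0, 230.3]
tcp_rot: [3.142, -0.0, 2.867]
contact_force: [0.1, 0.6, -0.3]
opening: 0.66
```

```bash
python3 - <<'E'
from h import *
from rig import sensors,viewer
import cv2
s=sensors.state(); print(s['eef_pos'],s['tcp_rot'],s['joints'],s['opening'])
print(delta((636.5,-53.7,131.5),-0.272+np.pi))
f=viewer.grab_frame('wrist')[:,:,::-1]; cv2.imwrite('pics/w6.png',f)
E
```

```text
[636.75586384 -53.99928098 230.34743499] [ 3.14158860e+00 -1.93927560e-05  2.86734416e+00] [-1.21073197e-01  2.66403462e-01  1.85320763e+00  8.16565259e-06
  1.02200011e+00 -1.41762529e+00] 0.6600893140454891
(array([ 0.3,  0.2, 98.8]), np.float64(-0.13))
```

View pics/w6.png

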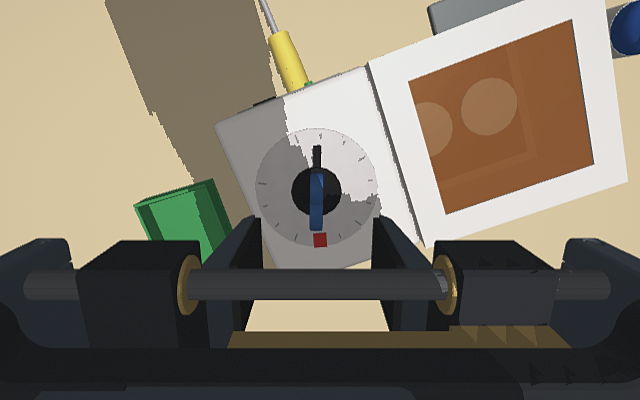

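The wing is aligned with the tool (column 317) and centred between the fingers, with the mark at (320,240). I'll descend and grip.

Request:
step_arm:
  motion: [0,0,30,0,0,0,50,0,0,30,0,0,0,50,0,0,25,0,0,0,50,0,0,13.5,0,0,0,50,0,0,0,0,0,0,40,0,0,0,0,0,0,20,0,0,0,0,0,0,0,0,0,0,0,0,0,0,0,0,0,0,0,0,0,0,0,0,0,0,0,0]
  force: 40

```text
time_s: 10.4
eef_pos: [637.2, -54.6, 132.5]
tcp_rot: [-3.141, 0.001, 2.87]
contact_force: [-0.8, -1.4, 5.9]
opening: 0.108
```

Request:
step_arm:
  motion: [0,0,0,0,0,0,0,0,0,0,0,0,0,0,0,0,0,0,0,0,0,0,0,0,0,0,0,0]

```text
time_s: 10.8
eef_pos: [637.2, -54.6, 132.5]
tcp_rot: [-3.142, 0.001, 2.87]
contact_force: [-1.3, -1.7, 7.1]
opening: 0.106
```

```bash
python3 - <<'E'
from h import *
from rig import sensors,viewer
import cv2
s=sensors.state(); print(s['eef_pos'],s['tcp_rot'],s['contact_force'],s['wrist_torque'],s['opening'])
f=viewer.grab_frame('wrist')[:,:,::-1]; cv2.imwrite('pics/w7.png',f)
E
```

```text
[637.18154113 -54.589334   132.5291573 ] [-3.14153174e+00  7.85978951e-04  2.86953658e+00] [-1.25990157 -1.73425492  7.109549  ] [-0.2381807   0.21308319 -0.00813155] 0.1062111382851435
```

View pics/w7.png

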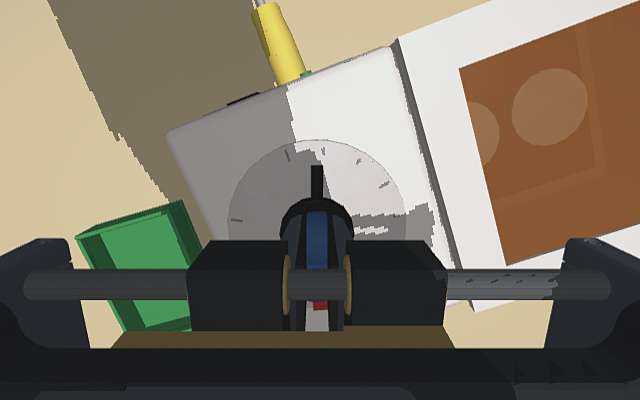

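Request:
step_arm:
  motion: [0,0,-1,0,0,3,0,0,0,0,0,0,6,0,0,0,0,0,0,6,0,0,0,0,0,0,6,0,0,0,0,0,0,6,0,0,0,0,0,0,6,0,0,0,0,0,0,6,0,0,0,0,0,0,6,0,0,0,0,0,0,6,0,0,0,0,0,0,6,0,0,0,0,0,0,3,0,0,0,0,0,0,0,0]

```text
time_s: 12.05
eef_pos: [636.1, -55.5, 132.6]
tcp_rot: [-3.14, 0.001, 1.821]
contact_force: [-3.5, -9.8, 0.1]
opening: 0.109
```

```bash
python3 - <<'E'
from h import *
from rig import sensors,viewer
import cv2
s=sensors.state(); print(s['eef_pos'],s['tcp_rot'],s['contact_force'],s['wrist_torque'],s['opening'])
f=viewer.grab_frame('wrist')[:,:,::-1]; cv2.imwrite('pics/w8.png',f)
E
```

```text
[636.1103526  -55.45268515 132.56321573] [-3.13979523e+00  1.13204208e-03  1.82067502e+00] [-3.4869849  -9.81090435  0.07737163] [-2.09299599  0.49064925 -0.06283879] 0.10882320879065537
```

View pics/w8.png

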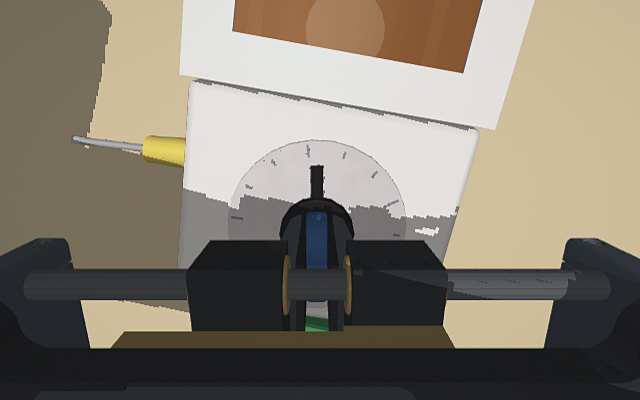

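The key follows: the pointer stays at column 317 straight ahead, wound 60°. I'll relieve the side force a little and go on 100°.

Request:
step_arm:
  motion: [-1,-0.5,0,0,0,3,0,0,0,0,0,0,6,0,0,0,0,0,0,6,0,0,0,0,0,0,6,0,0,0,0,0,0,6,0,0,0,0,0,0,6,0,0,0,0,0,0,6,0,0,0,0,0,0,6,0,0,0,0,0,0,6,0,0,0,0,0,0,6,0,0,0,0,0,0,6,0,0,0,0,0,0,6,0,0,0,0,0,0,6,0,0,0,0,0,0,6,0,0,0,0,0,0,6,0,0,0,0,0,0,6,0,0,0,0,0,0,5,0,0,0,0,0,0,2,0,0,0,0,0,0,0,0]

```text
time_s: 14.0
eef_pos: [634.4, -54.5, 132.5]
tcp_rot: [-3.14, 0.005, 0.075]
contact_force: [-13.7, 7.1, 10.4]
opening: 0.11
```

```bash
python3 - <<'E'
from h import *
from rig import sensors,viewer
import cv2,pickle
s=sensors.state(); print(s['eef_pos'],s['tcp_rot'],s['contact_force'],s['wrist_torque'],s['opening'],s['joints'][5])
m=viewer.camera_model('wrist');f=viewer.grab_frame('wrist')[:,:,::-1]; cv2.imwrite('pics/w9.png',f); pickle.dump(m,open('w9.pkl','wb'))
f=viewer.grab_frame('scene')[:,:,::-1]; cv2.imwrite('pics/s9.png',cv2.resize(f[180:280,260:390],None,fx=6,fy=6,interpolation=cv2.INTER_CUBIC))
E
```

```text
[634.42906145 -54.46693415 132.52067163] [-3.13956885  0.00485635  0.07548395] [-13.66333113   7.0991993   10.43991862] [ 1.40627136  2.53321321 -0.00446431] 0.10955050327100932 1.3717576142227548
```

View pics/w9.png

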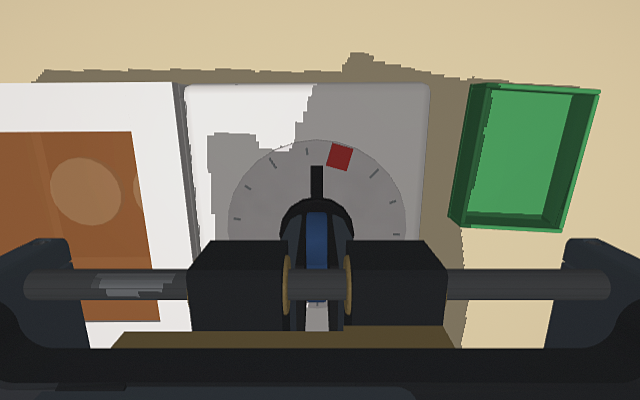

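View pics/s9.png

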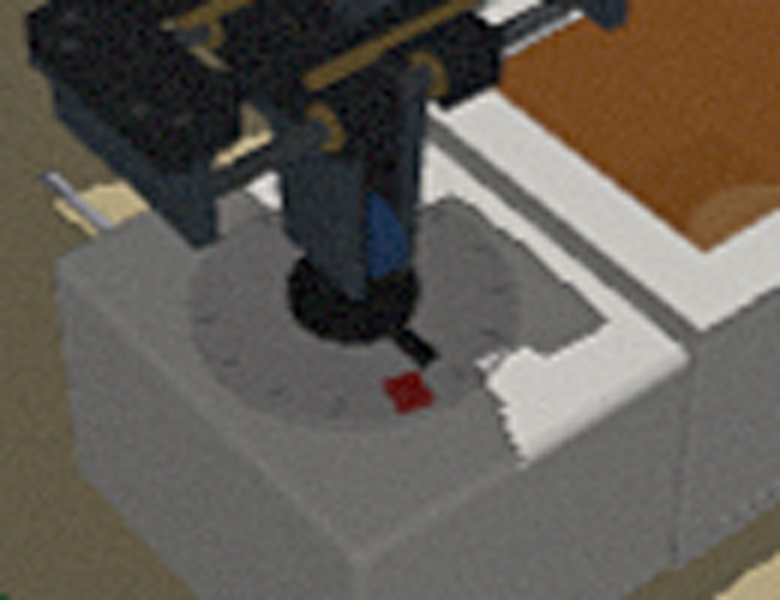

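```bash
python3 - <<'E'
import cv2
f=cv2.imread('pics/w9.png')[130:230,250:390]; cv2.imwrite('pics/w9c.png',cv2.resize(f,None,fx=5.5,fy=5.5,interpolation=cv2.INTER_CUBIC))
E
```

```text
(no output)
```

View pics/w9c.png

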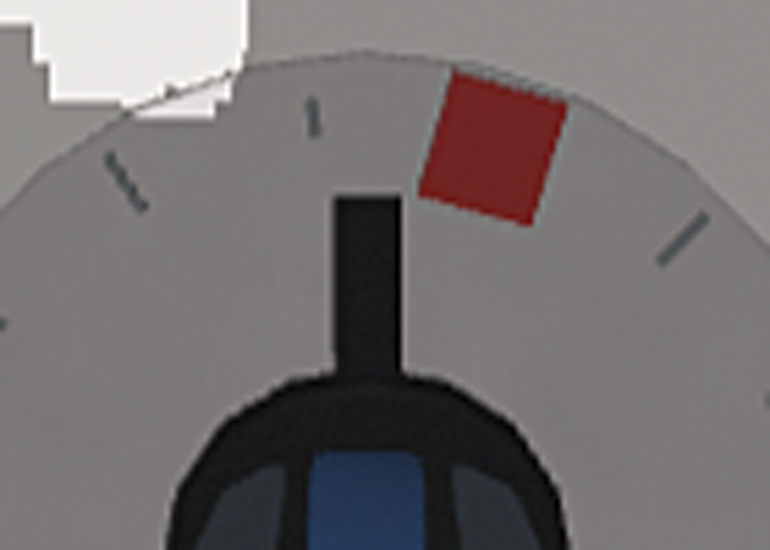

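```bash
python3 - <<'E'
from h import *
import pickle
m=pickle.load(open('w9.pkl','rb'))
cr=lambda u,v:crop((u,v),250,130,5.5)
t=ray(m,cr(367,196),117);b=ray(m,cr(368,360),117)
i=ray(m,cr(475,211),117);o=ray(m,cr(511,86),117);i2=ray(m,cr(475,211),115);o2=ray(m,cr(511,86),115)
print(t,b,i,o)
an=lambda v:np.arctan2(v[1],v[0])
print('tip dir',an(t-b),'mark dir',an(o-i),an(o2-i2),'chord',np.linalg.norm(t-i),'ang',2*np.arcsin(np.linalg.norm(t-i)/80))
for c in [(634.5,-54.5),(636.5,-53.7),(635.5,-55.5)]:
    c=np.array([*c,117]);print(c,np.linalg.norm(t-c),np.linalg.norm(i-c),an(t-c),an(i-c),an(i2-c),an(o-c),an(t-c)-an(i-c))
E
```

```text
[675.24450632 -50.54151408 117.        ] [657.9484682 -51.9248431 117.       ] [674.51554689 -61.65878531 117.        ] [687.45864275 -64.12125066 117.        ]
tip dir 0.07980964686202088 mark dir -0.18800630864037565 -0.188006308640375 chord 11.14114453146177 ang 0.2794368855388907
[634.5 -54.5 117. ] 40.93634578427702 40.650857310153924 0.09684990178887622 -0.17702735192248314 -0.18214580152564672 -0.17971469949773797 0.27387725371135935
[636.5 -53.7 117. ] 38.87303439931869 38.839722823227255 0.08134100169603224 -0.20637537761605332 -0.2119944664674727 -0.20172263667870283 0.28771637931208555
[635.5 -55.5 117. ] 40.052619956355834 39.498652327005466 0.12411772138105746 -0.15656276026022942 -0.1616509219026513 -0.1644272099330293 0.2806804816412869
```

About 0.28 rad (16°) is left; I'll turn 15.5° and look again.

Request:
step_arm:
  motion: [0,0,0,0,0,4,0,0,0,0,0,0,5,0,0,0,0,0,0,4,0,0,0,0,0,0,2.5,0,0,0,0,0,0,0,0,0,0,0,0,0,0,0]

```text
time_s: 14.7
eef_pos: [634.4, -54.1, 132.5]
tcp_rot: [-3.14, 0.005, -0.194]
contact_force: [-13.2, 10.9, 10.8]
opening: 0.112
```

```bash
python3 - <<'E'
from h import *
from rig import sensors,viewer
import cv2,pickle
s=sensors.state(); print(s['eef_pos'],s['tcp_rot'],s['contact_force'],s['opening'],s['joints'][5])
m=viewer.camera_model('wrist');f=viewer.grab_frame('wrist')[:,:,::-1]; cv2.imwrite('pics/w10.png',f); pickle.dump(m,open('w10.pkl','wb'))
cv2.imwrite('pics/w10c.png',cv2.resize(f[130:230,250:390],None,fx=5.5,fy=5.5,interpolation=cv2.INTER_CUBIC))
E
```

```text
[634.39958749 -54.1118765  132.47079074] [-3.14042527  0.0054186  -0.19392858] [-13.21101597  10.90887788  10.80386641] 0.11182594940667974 1.6410450311721225
```

View pics/w10c.png

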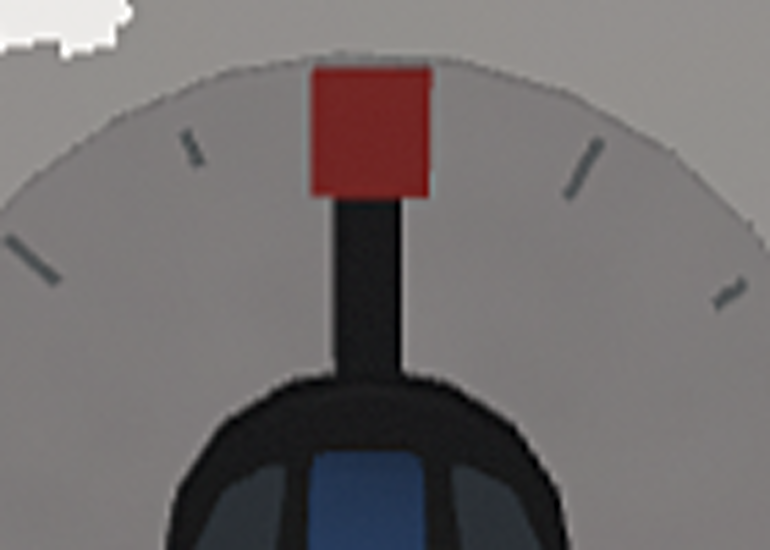

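The pointer (centre 367) is within half a pixel of the mark centre (370), about 0.6° short. I'll add 0.5° and relieve the side forces before letting go.

Request:
step_arm:
  motion: [-0.7,-0.4,-0.5,0,0,0.5,0,-0.7,-0.4,-0.5,0,0,0,0,0,0,0,0,0,0,0]

```text
time_s: 15.05
eef_pos: [634.2, -54.0, 132.7]
tcp_rot: [-3.141, 0.002, -0.202]
contact_force: [-1.0, 4.6, -14.5]
opening: 0.11
```

```bash
python3 - <<'E'
from h import *
from rig import sensors,viewer
import cv2,pickle
s=sensors.state(); print(s['eef_pos'],s['tcp_rot'],s['contact_force'],s['opening'],s['joints'][5])
f=viewer.grab_frame('wrist')[:,:,::-1]; cv2.imwrite('pics/w11c.png',cv2.resize(f[130:230,250:390],None,fx=5.5,fy=5.5,interpolation=cv2.INTER_CUBIC))
E
```

```text
[634.23145831 -54.00859194 132.65216062] [-3.14141572e+00  2.34450344e-03 -2.02199313e-01] [ -0.95902984   4.60470858 -14.50663224] 0.11027944623940877 1.6509623365647381
```

View pics/w11c.png

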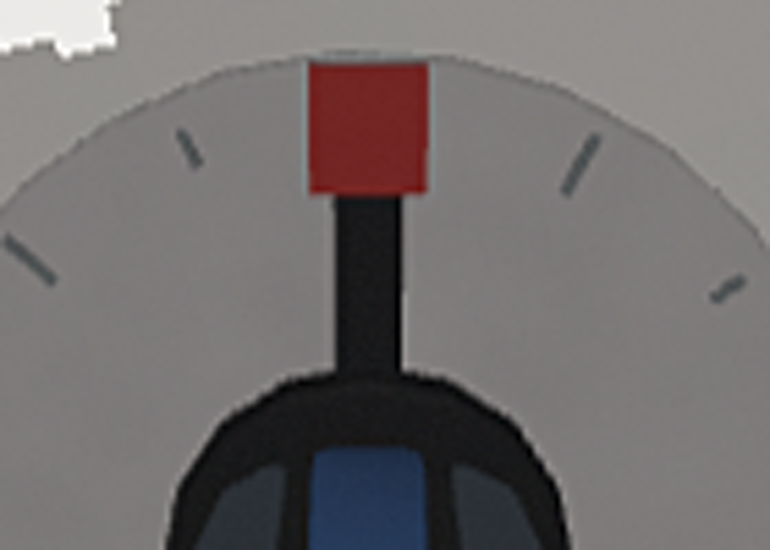

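The pointer centre (368) now matches the mark centre (368). I'll release and retreat upward.

Request:
step_arm:
  motion: [0,-0.3,0.6,0,0,0,0,0,0,0,0,0,0,0,0,0,0,0,0,0,14,0,0,0,0,0,0,18,0,0,0,0,0,0,30,0,0,0,0,0,0,50,0,0,0,0,0,0,60,0,0,0,0,0,0,60,0,0,0,0,0,0,60]

```text
time_s: 16.0
eef_pos: [635.5, -54.1, 133.3]
tcp_rot: [3.142, -0.0, -0.202]
contact_force: [0.1, 0.7, -0.1]
opening: 0.605
```

```bash
python3 - <<'E'
from h import *
from rig import sensors,viewer
import cv2,pickle
s=sensors.state(); print(s['eef_pos'],s['tcp_rot'],s['contact_force'],s['opening'],s['joints'][5])
f=viewer.grab_frame('wrist')[:,:,::-1]; cv2.imwrite('pics/w12c.png',cv2.resize(f[130:230,250:390],None,fx=5.5,fy=5.5,interpolation=cv2.INTER_CUBIC))
E
```

```text
[635.46205936 -54.13754861 133.25031447] [ 3.14156721e+00 -3.75179085e-05 -2.02215392e-01] [ 0.13504107  0.73958352 -0.07091094] 0.6046670031614217 1.6515174438524147
```

View pics/w12c.png

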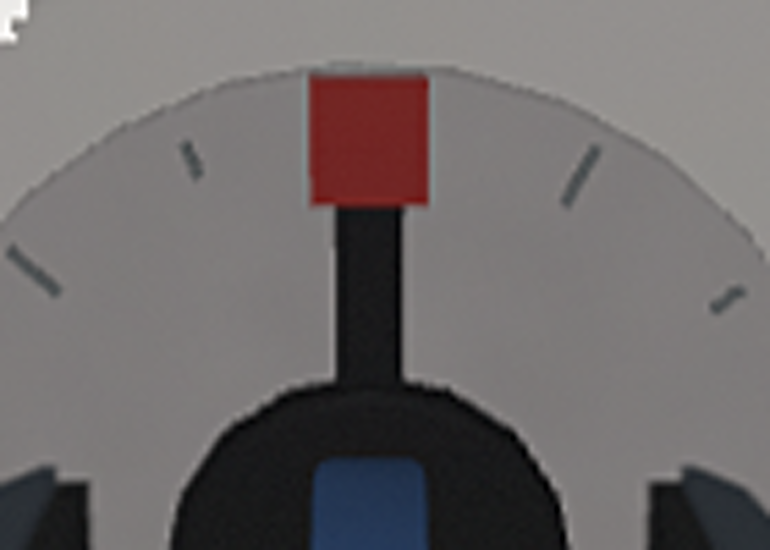

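The brake holds, with the pointer centred on the mark at column 369. I'll retreat and do a final check.

Request:
step_arm:
  motion: [0,0,-15,0,0,0,60,0,0,-30,0,0,0,60,0,0,-40,0,0,0,60,0,0,-40,0,0,0,60,-20,0,-20,0,0,0,60,-30,0,0,0,0,0,60,0,0,0,0,0,0,60,0,0,0,0,0,0,60,0,0,0,0,0,0,60,0,0,0,0,0,0,60,0,0,0,0,0,0,60]

```text
time_s: 17.15
eef_pos: [586.8, -44.2, 278.0]
tcp_rot: [3.142, 0.0, -0.202]
contact_force: [1.0, 1.1, -0.7]
opening: 0.657
```

```bash
python3 - <<'E'
from h import *
from rig import sensors,viewer
import cv2,pickle
s=sensors.state(); print(s['eef_pos'],s['contact_force'])
f=viewer.grab_frame('wrist')[:,:,::-1]; cv2.imwrite('pics/w13.png',f)
f=viewer.grab_frame('side')[:,:,::-1]; cv2.imwrite('pics/d13.png',cv2.resize(f[120:350,200:440],None,fx=2.5,fy=2.5,interpolation=cv2.INTER_CUBIC))
E
```

```text
[586.80436754 -44.17828842 277.99330422] [ 0.98148511  1.06613937 -0.66046164]
```

View pics/w13.png

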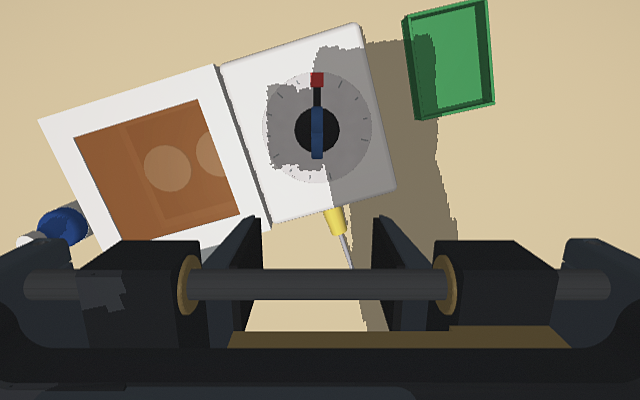

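View pics/d13.png

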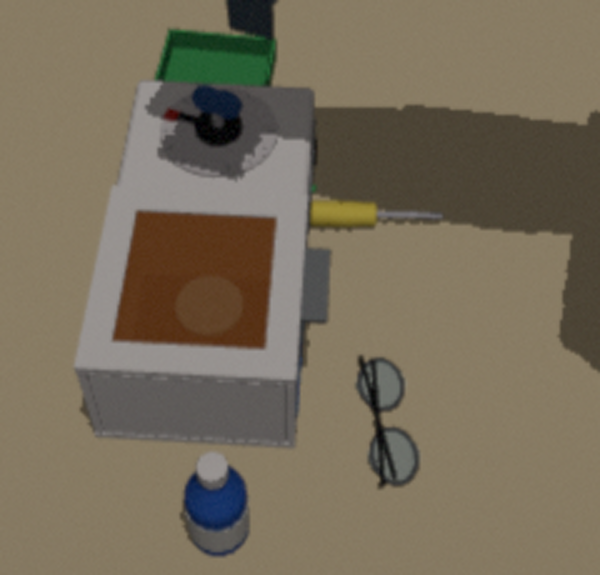

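The pointer is on the red mark at (317,80), the lid is flush, and the spectacles, screwdriver, bottle and tray are where they were. The arm touches nothing, so I'll hand in.

```bash
python3 -c "
from rig import env
print(env.job_done())"
```

```text
the job is handed in; nothing more can be done
None
```

The curing box is started: the lid is shut, the timer pointer is on the red mark, and I handed the job in at about 17 s of the 72 s allowed.

- **Lid:** I swept it down from behind along its arc with the closed fingers, then pressed it home. Contact was at 118.4 mm against the 118.5 mm expected when fully shut. That last press read 37 N vertically, about 40 N with the sideways part. It went through the fingertips, so I don't count it against the 40 N limit for the arm or gripper body, but I couldn't confirm how it is judged.
- **Timer:** I gripped the key once, with the jaws turned half round, and wound it clockwise about 176° without having to re-grip. Up to about 17 N of side force built up during winding. I eased most of it off before letting go.
- **Last checks:** After release the pointer centre was within about a quarter pixel of the mark centre in the wrist camera. It was still on the mark after I backed off. The lid was flush, and the spectacles, screwdriver, bottle and tray looked unmoved. The arm was clear of everything.
- **Disagreement:** My first estimate of the mark from the scene camera was about 0.05 rad lower than the later close-up. I used the close-up view of pointer against mark for the final setting.

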